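# Sniff the gasket seam of a flow cell for leaks

## Task

Lift the sniffer wand off its hook and trace the cell's dark L-shaped gasket seam with its tip, slowly (about 2 to 3 cm a second), from the end by the brass tab along the long leg, round the corner and up to the end of the short leg. Hold the wand square to the sloping face with the tip on or only a few millimetres above the seam, without pressing on the cell. Then hang the wand back on its hook as it was, and leave everything else where it stands.

Things in the scene. Friction and masses are not known exactly. Their poses are not given: they have to be found in the camera images.
- wand: Gas-leak sniffer wand, 200 mm, 0.18 kg, hanging upright. Origin at the nozzle's tip, z up along the wand. Steel nozzle 6 mm across to 12 mm, 10 mm to 95 mm, 16 mm to 115 mm; grey round collar 44 mm across from 115 to 121 mm; white handle from 121 to 200 mm, 28 mm along x, 24 mm along y. Grip it across the 24 mm, some 165 mm from the tip.
- stand: Fixed wand stand; origin on the table under the hanging place. Its hook is a fork pointing to -x: prong tops 135 mm high, gap 28 mm wide, 8 mm upturned lips at the ends (34 mm from the middle). The wand's collar rests on the prongs, nozzle down in the gap. Raised 120 mm the wand is clear above, raised 15 mm it can leave toward -x. Post behind at +x, 135 mm tall.
- hang (a point): Where the wand's tip is when the wand hangs properly on the stand: 20 mm above the table, in the middle of the fork.
- cell: Fixed beige flow cell on an aluminium base 150 x 210 mm with its sloping face tilted 35 degrees. Origin on the table under the middle of the face; -x is its low front side.
- face: The cell's sloping face, 120 mm (x, up the slope) by 190 mm (y). Origin mid-surface, 100 mm above the table; z is the outward normal, 35 degrees from vertical. Bolt heads 7 mm and two hose ports 22 mm high stand 24 mm or more from the seam; a brass tab sticks out at +y. Seam: a dark flush L, 4 mm wide, 120 mm leg along the low side from near the tab, then a 60 mm leg up the slope.
- seam0 (a point): Point 0 of 0 to 8 along the seam, on the surface, 20 to 24 mm apart: start of the seam, at the end near the brass tab.
- seam1 (a point): Point 1 of 0 to 8 along the seam, on the surface, 20 to 24 mm apart: on the long leg.
- seam2 (a point): Point 2 of 0 to 8 along the seam, on the surface, 20 to 24 mm apart: on the long leg.
- seam3 (a point): Point 3 of 0 to 8 along the seam, on the surface, 20 to 24 mm apart: on the long leg.
- seam4 (a point): Point 4 of 0 to 8 along the seam, on the surface, 20 to 24 mm apart: on the long leg.
- seam5 (a point): Point 5 of 0 to 8 along the seam, on the surface, 20 to 24 mm apart: corner of the L.
- seam6 (a point): Point 6 of 0 to 8 along the seam, on the surface, 20 to 24 mm apart: on the short leg.
- seam7 (a point): Point 7 of 0 to 8 along the seam, on the surface, 20 to 24 mm apart: on the short leg.
- seam8 (a point): Point 8 of 0 to 8 along the seam, on the surface, 20 to 24 mm apart: end of the seam, the top of the short leg.
- beaker: Small glass beaker, 56 mm wide, 70 mm high, loose. Leave alone; origin at its underside.
- vial: Small glass vial, 28 mm wide, 50 mm high, loose. Leave alone; origin at its underside.
- amber_bottle: Amber bottle with red cap, 60 mm wide, 130 mm high, loose. Leave alone; origin at its underside.
- tip_box: Pipette tip box, 75 x 115 mm, 60 mm high, loose. Leave alone; origin at its underside.
- tape_roll: Roll of tape, 70 mm wide, 19 mm high, loose. Leave alone; origin at its underside.
- pen_pot: Steel pot, 84 mm wide, 110 mm high, loose. Leave alone; origin at its underside.
- driver: Screwdriver 150 mm long lying on the table, loose. Leave alone.
Things that resemble listed ones, but are neither listed nor needed, are in the scene too. What is shaped like the stand but green or orange is not meant. What is shaped like the wand but green is not meant.

How it is judged:
On the way, in this order (a step that is already met when the one before it is completed fails the run):
1. the wand is lifted up off its hook by the gripper (z of wand in the frame of hang above 0.012 m and contact force between the fingers and wand above 1 N and contact force between wand and stand below 0.05 N), for 0.1 s.
2. the wand's tip passes within 8 mm of seam point 0, moving at under 60 mm/s, the wand within 14 degrees of square to the sloping face (distance between wand and seam0 below 0.008 m and linear speed of wand below 0.06 m/s and angle between the z axis of wand and the z axis of face, either way round below 0.25 rad), for 0.05 s.
3. the wand's tip passes within 8 mm of seam point 1, moving at under 60 mm/s, the wand within 14 degrees of square to the sloping face (distance between wand and seam1 below 0.008 m and linear speed of wand below 0.06 m/s and angle between the z axis of wand and the z axis of face, either way round below 0.25 rad), for 0.05 s.
4. the wand's tip passes within 8 mm of seam point 2, moving at under 60 mm/s, the wand within 14 degrees of square to the sloping face (distance between wand and seam2 below 0.008 m and linear speed of wand below 0.06 m/s and angle between the z axis of wand and the z axis of face, either way round below 0.25 rad), for 0.05 s.
5. the wand's tip passes within 8 mm of seam point 3, moving at under 60 mm/s, the wand within 14 degrees of square to the sloping face (distance between wand and seam3 below 0.008 m and linear speed of wand below 0.06 m/s and angle between the z axis of wand and the z axis of face, either way round below 0.25 rad), for 0.05 s.
6. the wand's tip passes within 8 mm of seam point 4, moving at under 60 mm/s, the wand within 14 degrees of square to the sloping face (distance between wand and seam4 below 0.008 m and linear speed of wand below 0.06 m/s and angle between the z axis of wand and the z axis of face, either way round below 0.25 rad), for 0.05 s.
7. the wand's tip passes within 8 mm of seam point 5, moving at under 60 mm/s, the wand within 14 degrees of square to the sloping face (distance between wand and seam5 below 0.008 m and linear speed of wand below 0.06 m/s and angle between the z axis of wand and the z axis of face, either way round below 0.25 rad), for 0.05 s.
8. the wand's tip passes within 8 mm of seam point 6, moving at under 60 mm/s, the wand within 14 degrees of square to the sloping face (distance between wand and seam6 below 0.008 m and linear speed of wand below 0.06 m/s and angle between the z axis of wand and the z axis of face, either way round below 0.25 rad), for 0.05 s.
9. the wand's tip passes within 8 mm of seam point 7, moving at under 60 mm/s, the wand within 14 degrees of square to the sloping face (distance between wand and seam7 below 0.008 m and linear speed of wand below 0.06 m/s and angle between the z axis of wand and the z axis of face, either way round below 0.25 rad), for 0.05 s.
10. the wand's tip passes within 8 mm of seam point 8, moving at under 60 mm/s, the wand within 14 degrees of square to the sloping face (distance between wand and seam8 below 0.008 m and linear speed of wand below 0.06 m/s and angle between the z axis of wand and the z axis of face, either way round below 0.25 rad), for 0.05 s.
At the end, for the whole second after the job is handed in: The wand hangs upright (within 7 degrees) at rest on the fork, its collar on the prongs: tip within 16 mm sideways and 4 mm in height of the hanging point (horizontal distance between wand and hang below 0.016 m and z of wand in the frame of hang between -0.004 and 0.004 m and angle between wand's own z axis and vertical below 0.12 rad and linear speed of wand below 0.02 m/s); the robot touches nothing.
It fails at once if the wand presses on the cell with more than 15 N (contact force between wand and cell above 15 N).
It fails at once if the robot touches the cell with more than 15 N (contact force between the arm and cell above 15 N).
It fails at once if a bystander (beaker, vial, amber bottle, tip box, tape roll, pen pot, screwdriver) is moved more than 20 mm (distance of any of beaker, vial, amber_bottle, tip_box, tape_roll, pen_pot, driver from where it was at the start of the episode above 0.02 m).
It also fails if it takes over 64 s, if anything falls off the work surface, if the arm or the gripper's body presses on something with over 40 N, if the wrist force passes 120 N, or if a joint passes its speed limit or range.

## Robot

A 6-joint arm with a two-finger parallel gripper is mounted at the origin on the work surface. World frame = base frame: x ahead of the robot, y to its left, z up, the work surface at z = 0. Lengths are in m, angles in rad, forces in N, time in s.
With the tool pointing down it reaches from about 0.3 to 0.775 m from the base axis. Payload 14.6 kg.
Tool frame: the origin (TCP) lies on the centre line of the jaws, within the pads' length; the fingertips stand 14 mm ahead of it and the grasp point (between the pads) lies 5 mm behind it; x points along the fingers, y is the direction in which the jaws open and shut, and the axes are right-handed (so a half turn about x gives the same grasp; the last joint's range is limited). The gripper opens to 94 mm and grips with 3 to 60 N. Pads are 16 mm wide; open, the fingers measure 119 mm over their backs; the gripper's body (75 mm by 177 mm) begins 78 mm behind the grasp point.
Start: joints at [1.159, 0.3, 1.521, -0, 1.321, -0.067], TCP at [0.186, 0.518, 0.219] pointing down, gripper open.
Joint ranges: [-3.03, 3.03], [-0.79, 2.21], [0.23, 2.52], [-1.04, 4.18], [0, 3.07], [-2.55, 2.55]. Speed limits (rad/s): [2.22, 2.22, 2.57, 3.14, 3.14, 3.14].

## Interface

Orientations are given as [roll, pitch, yaw] about the fixed x, y, z axes, in that order (R = Rz(yaw) Ry(pitch) Rx(roll)).
In Python, from station import * gives the robot as it stands. The module is installed in compiled form; this text tells all that it offers.
- The arm moves only by the shell command python3 -m handwheel 'ROWS' [FORCE]. ROWS is JSON, a list of rows, each a list of 3 entries, a list of its own where there are three numbers: the shift along the tool's x, y, z in mm, then the turn about the tool's x in rad, then the gripper command: -1 is fully open, 1 is shut, values between are in proportion. In form: [[[dx, dy, dz], spin, gripper], ...]. A call has exactly 5 rows; each row is the pose to reach, as a shift and turn from the pose measured when the call began, along the tool's axes at that moment; what a row does not reach only later rows make up. A row lasts 1/10 s, in which the tool goes at most 50 mm and 8.59 degrees, less where a joint would pass 70% of its speed; a pose out of reach is approached as far as the arm can. A call with a gripper value outside its range is refused whole. The fingers move at their own pace and stop on an object; FORCE is the grip in N (left out, the last holds). Time passes only in rows, so rows that repeat a pose let the fingers close, or fill a call up. It gives the time, the measured TCP pose, the force and the opening at its end, in the units of the state.
- get_obs(): the state, without advancing time (a new reading comes with each control period).
- camera(name): name is "scene" or "top" or "wrist"; returns (picture, depth): 400x640x3 uint8, blue, green, red; 400x640 float32, m along the optical axis (not along the pixel's ray), 0 where there is no reading.
- camera_info(name): a dict with "fx", "fy", "cx", "cy" (pixels), "extrinsics" (4x4, takes a point from camera to world coordinates). Camera axes: x right, y down, z forward; pixel columns grow to the right and rows downward; lengths in m; the calibration is good to about 2 mm. A picture is of the moment at which its call begins: read the wrist's pose just before it. camera_info takes no time and is no camera call; for the wrist camera it gives the pose at the moment of the call.
- hand_in(): hands the job in, once; it reports no verdict.
The state is a dict: "time_s": time; "qpos": joint angles; "joint_vel": joint speeds; "tau": joint torques, N m; "ee_pos": TCP position; "eef_rot": TCP orientation; "force": force on the tool from outside, world axes, zero at the start; "moment": the same for the moment, N m; "grip_width": finger opening in m.
Only numpy, scipy, OpenCV 4.12 (cv2) and the standard library are available. Lean on these libraries where they do the work, as an engineer would, in place of code of your own. Each camera call takes 0.05 s, during which the arm holds its last target. There are 200 camera calls.

## Working session

There is one attempt and no reset: what is moved stays moved. The work goes in short steps, Python scripts to look and compute and a shell command to move; the robot and the scene stay as the last step left them, time stands still between calls to the robot, and variables do not carry over. Pictures are saved under pics/ and viewed, about 8 in all and at most 12, crops included, and the job is handed in when it is done.

```bash
mkdir -p pics; cat > h.py <<'E'
from station import *
import numpy as np, cv2
from scipy.spatial.transform import Rotation as R
def snap(n,f):
    p,d=camera(n); i=camera_info(n); cv2.imwrite(f'pics/{f}.png',p); np.savez(f'pics/{f}.npz',p=p,d=d,E=i['extrinsics'],k=[i['fx'],i['fy'],i['cx'],i['cy']]); return p,d
def load(f):
    z=np.load(f'pics/{f}.npz'); return z['p'],z['d'],z['E'],z['k']
def P(f,u,v):
    p,d,E,k=load(f); z=d[int(round(v)),int(round(u))]
    return (E@[(u-k[2])/k[0]*z,(v-k[3])/k[1]*z,z,1])[:3]
def cloud(f):
    p,d,E,k=load(f); v,u=np.mgrid[:400,:640]
    c=np.stack([(u-k[2])/k[0]*d,(v-k[3])/k[1]*d,d,np.ones_like(d)],-1)@E.T
    return c[...,:3]
def proj(f,X):
    p,d,E,k=load(f); c=np.linalg.inv(E)@np.r_[X,1]; return k[0]*c[0]/c[2]+k[2],k[1]*c[1]/c[2]+k[3]
E
python3 - <<'E'
from h import *
for n in ('scene','top'):
    snap(n,n+'0'); i=camera_info(n); print(n,np.round(i['extrinsics'],3).tolist(),i['fx'],i['cx'],i['cy'])
o=get_obs();print(o)
E
```

```text
scene [[-0.416, 0.642, -0.644, 1.145], [0.909, 0.3, -0.288, 0.3], [0.009, -0.706, -0.709, 0.759], [0.0, 0.0, 0.0, 1.0]] 379.71543667198387 322.73021467721134 202.40679168179835
top [[0.013, -0.99, 0.141, 0.384], [-1.0, -0.013, 0.001, 0.018], [0.001, -0.141, -0.99, 1.156], [0.0, 0.0, 0.0, 1.0]] 382.7535066005773 315.9151915361354 198.14738332594692
{'time_s': 0.1, 'qpos': array([ 1.15940678e+00,  3.00369319e-01,  1.52151591e+00,  1.53081634e-06,
        1.32068147e+00, -6.66144070e-02]), 'joint_vel': array([ 9.49681568e-04, -1.51981701e-03, -1.38542783e-04,  6.33016451e-04,
       -7.56482751e-05, -1.15407381e-03]), 'tau': array([ 1.12407946e-03, -5.32641363e+01, -3.53281510e+01,  7.09531526e-02,
        2.35219148e-02, -4.41467603e-05]), 'ee_pos': array([0.18581528, 0.51743183, 0.21896972]), 'eef_rot': array([-1.63893305,  1.56982228, -1.98370857]), 'force': array([ 0.08418109, -0.31905518,  0.07419795]), 'moment': array([ 0.00580507,  0.02963372, -0.04787351]), 'grip_width': 0.09380655507529659}
```

View pics/scene0.png

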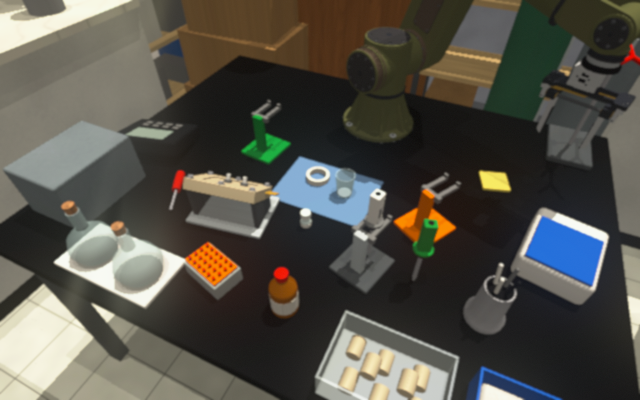

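View pics/top0.png

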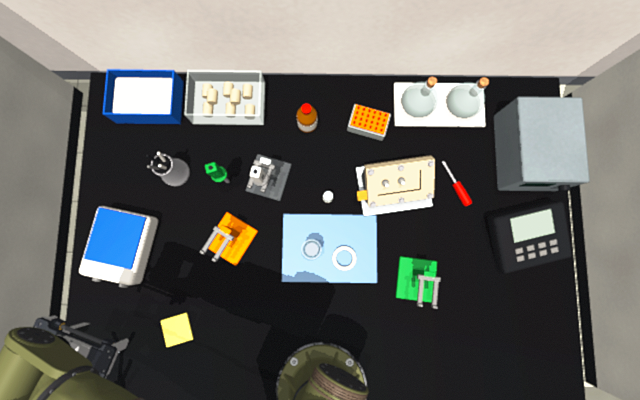

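Candidates for the wand are the white one on the grey stand (top 265,175; scene 370,225) and the green one (top 217,172). Candidates for the stand are grey (top 268,177), orange (228,240) and green (418,280). By the description I choose the white wand on the grey stand. The cell is at top (400,183), with its tab at (362,196).

```bash
python3 - <<'E'
from h import *
p=cv2.imread('pics/top0.png')
a=cv2.resize(p[145:215,350:450],None,fx=6,fy=6,interpolation=cv2.INTER_CUBIC)
b=cv2.resize(p[145:215,235:300],None,fx=6,fy=6,interpolation=cv2.INTER_CUBIC)
s=cv2.imread('pics/scene0.png')
cc=cv2.resize(s[160:290,320:410],(260,376),interpolation=cv2.INTER_CUBIC)
q=np.hstack([a,np.zeros((420,200,3),np.uint8)])
out=np.zeros((600,800,3),np.uint8)
a=cv2.resize(a,(480,336));b=cv2.resize(b,(312,336)); out[:336,:480]=a; out[:336,482:794]=b
out[340:600,:180]=cv2.resize(s[160:290,320:410],(180,260))
out[340:600,200:440]=cv2.resize(s[150:250,165:285],(240,260))
cv2.imwrite('pics/crop1.png',out)
c=cloud('top0')
# stand area points
m=c[145:215,235:300]
pp=cv2.imread('pics/top0.png')[145:215,235:300]
for lo,hi in((.003,.03),(.12,.148),(.205,.235)):
    k=(m[...,2]>lo)&(m[...,2]<hi); q=m[k]; print(lo,k.sum(),q.mean(0).round(4) if k.any() else'',q.min(0).round(3),q.max(0).round(3))
    if k.sum()>4: r=cv2.minAreaRect((q[:,:2]*1000).astype(np.float32)); print(r)
m=c[145:215,350:450]
print('cell z rng',m[...,2].max())
k=(m[...,2]>.04)
q=m[k].reshape(-1,3)
# plane ransac
rng=np.random.default_rng(0);best=0
for _ in range(500):
    t=q[rng.choice(len(q),3,False)]; n=np.cross(t[1]-t[0],t[2]-t[0]); n/=np.linalg.norm(n)+1e-12
    inl=abs((q-t[0])@n)<.004
    if inl.sum()>best: best=inl.sum();I=inl
t=q[I]; n=np.linalg.svd(t-t.mean(0),full_matrices=False)[2][2]; n*=np.sign(n[2]); print('plane',t.mean(0),n,np.degrees(np.arccos(n[2])),I.sum(),np.degrees(np.arctan2(n[1],n[0])),abs((t-t.mean(0))@n).std())
E
```

```text
0.003 1446 [0.5991 0.155  0.0094] [0.497 0.069 0.003] [0.714 0.27  0.027]
((605.1060180664062, 169.79763793945312), (215.57992553710938, 197.97438049316406), 1.0296066999435425)
0.12 355 [0.5956 0.1652 0.1369] [0.545 0.134 0.122] [0.639 0.204 0.148]
((593.9657592773438, 170.1405487060547), (57.24916458129883, 90.62906646728516), 74.57135009765625)
0.205 122 [0.5808 0.1707 0.2196] [0.567 0.158 0.205] [0.597 0.186 0.226]
((581.9046630859375, 171.8457794189453), (24.356037139892578, 28.702699661254883), 76.30060577392578)
cell z rng 1.155863535255904
plane [ 0.58004708 -0.21593241  0.10354084] [-0.56471349 -0.08694416  0.82069445] 34.84562834692746 2368 -171.24737903340565 0.0009908916001925006
```

View pics/crop1.png

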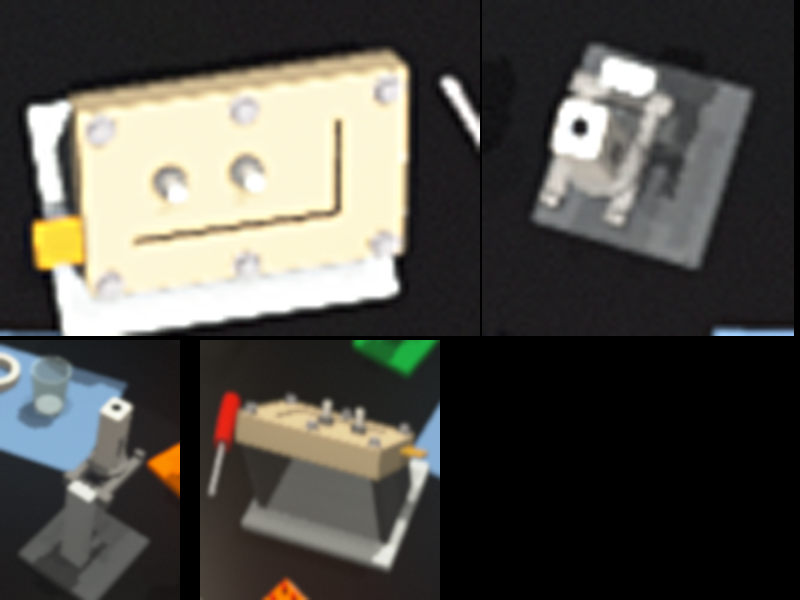

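```bash
python3 - <<'E'
from h import *
o=get_obs(); T=R.from_euler('xyz',o['eef_rot']).as_matrix(); print('tool axes cols\n',T.round(3))
i=camera_info('wrist'); print(np.round(i['extrinsics'],3)); 
n=np.array([-.5647,-.0869,.8207]);z=np.array([0,0,1.]);d=z-n
for yaw in (-14,-17,-20):
    y=np.radians(yaw);wy=np.array([-np.sin(y),np.cos(y),0])
    t=np.cross(d,wy);t/=np.linalg.norm(t);t*=-np.sign(t[2])
    u=z-t*(z@t);v=n-t*(n@t)
    print(yaw,'t',t.round(3),'tilt',np.degrees(np.arccos(-t[2])),'spin about t',np.degrees(np.arctan2(t@np.cross(u,v),u@v)))
for name,uv in dict(s0=(378.3,195.4),c=(420.2,189.2),e=(420.4,170)).items(): print(name,P('top0',*uv).round(4))
E
```

```text
tool axes cols
 [[-0.     0.338  0.941]
 [-0.001  0.941 -0.338]
 [-1.    -0.001 -0.   ]]
[[ 0.338  0.916  0.217  0.123]
 [ 0.941 -0.329 -0.079  0.54 ]
 [-0.001  0.231 -0.973  0.384]
 [ 0.     0.     0.     1.   ]]
-14 t [ 0.313 -0.078 -0.947] tilt 18.792943826105475 spin about t 136.6973306875037
-17 t [ 0.315 -0.096 -0.944] tilt 19.209033772579467 spin about t 131.02392684670548
-20 t [ 0.317 -0.115 -0.942] tilt 19.694286366532825 spin about t 125.36606142252515
s0 [ 0.546  -0.1573  0.0896]
c [ 0.5655 -0.2763  0.088 ]
e [ 0.6136 -0.2691  0.1211]
```

```bash
python3 -m handwheel '[[[-22,0,44],0,-1],[[-44,0,88],0,-1],[[-66,0,132],0,-1],[[-88,0,176],0,-1],[[-110,0,220],0,-1]]'
python3 -m handwheel '[[[-4,-30,40],0,-1],[[-8,-60,80],0,-1],[[-12,-90,120],0,-1],[[-16,-120,160],0,-1],[[-20,-150,200],0,-1]]'
python3 -m handwheel '[[[0,-43,25],0,-1],[[0,-86,50],0,-1],[[0,-129,75],0,-1],[[0,-172,100],0,-1],[[0,-215,125],0,-1]]'
python3 -m handwheel '[[[0,-32,37],0,-1],[[0,-64,74],0,-1],[[0,-96,111],0,-1],[[0,-128,148],0,-1],[[0,-160,185],0,-1]]'
```

```text
time_s: 0.6
ee_pos: [0.3944, 0.4422, 0.3297]
eef_rot: [-1.752, 1.569, -2.097]
force: [0.2, 0.6, -0.8]
grip_width: 0.0942
time_s: 1.1
ee_pos: [0.5313, 0.2336, 0.3495]
eef_rot: [-1.959, 1.569, -2.303]
force: [0.6, -0.7, 0.6]
grip_width: 0.0939
time_s: 1.6
ee_pos: [0.5761, -0.0123, 0.3496]
eef_rot: [-2.117, 1.569, -2.461]
force: [0.3, 0.5, -0.1]
grip_width: 0.0941
time_s: 2.1
ee_pos: [0.6952, -0.2247, 0.3494]
eef_rot: [-2.332, 1.568, -2.677]
force: [1.1, 0.3, 0.6]
grip_width: 0.094
```

```bash
python3 -m handwheel '[[[0,0,40],0,-1],[[0,0,80],0,-1],[[0,0,120],0,-1],[[0,0,160],0,-1],[[0,0,200],0,-1]]'
python3 - <<'E'
from h import *
o=get_obs();print(o['qpos'].round(3),R.from_euler('xyz',o['eef_rot']).as_matrix().round(3))
E
```

```text
time_s: 2.6
ee_pos: [0.7587, -0.2501, 0.3112]
eef_rot: [-0.03, 1.537, -0.375]
force: [-0.3, -0.7, 0.8]
grip_width: 0.0943
[-0.364  0.99   0.235 -0.     1.884 -1.59 ] [[ 0.031  0.338  0.941]
 [-0.012  0.941 -0.338]
 [-0.999 -0.001  0.034]]
```

```bash
python3 -m handwheel '[[[0,0,50],0,-1],[[0,0,100],0,-1],[[0,0,150],0,-1],[[0,0,200],0,-1],[[0,0,250],0,-1]]'
python3 -m handwheel '[[[-50,0,0],0,-1],[[-100,0,0],0,-1],[[-150,0,0],0,-1],[[-200,0,0],0,-1],[[-250,0,0],0,-1]]'
python3 - <<'E'
from h import *
o=get_obs();print(o['qpos'].round(3),R.from_euler('xyz',o['eef_rot']).as_matrix().round(3))
E
```

```text
time_s: 3.1
ee_pos: [0.7832, -0.262, 0.2668]
eef_rot: [-0.004, 1.503, -0.349]
force: [-0.8, -0.7, -0.0]
grip_width: 0.0942
time_s: 3.6
ee_pos: [0.7104, -0.2373, 0.4341]
eef_rot: [0.002, 1.476, -0.343]
force: [-0.1, -0.2, 0.3]
grip_width: 0.094
[-0.372  0.829  0.235  0.003  1.983 -1.597] [[ 0.089  0.338  0.937]
 [-0.032  0.941 -0.336]
 [-0.995  0.     0.095]]
```

```bash
python3 -m handwheel '[[[-30,0,40],0,-1],[[-60,0,80],0,-1],[[-90,0,120],0,-1],[[-120,0,160],0,-1],[[-150,0,200],0,-1]]'
python3 -m handwheel '[[[-15,0,47],0,-1],[[-30,0,94],0,-1],[[-45,0,141],0,-1],[[-60,0,188],0,-1],[[-75,0,235],0,-1]]'
python3 - <<'E'
from h import *
o=get_obs();print(o['qpos'].round(3),R.from_euler('xyz',o['eef_rot']).as_matrix().round(3))
E
```

```text
time_s: 4.1
ee_pos: [0.7042, -0.2378, 0.4547]
eef_rot: [0.006, 1.446, -0.338]
force: [-0.2, 0.3, -0.1]
grip_width: 0.0939
time_s: 4.6
ee_pos: [0.7215, -0.2462, 0.4392]
eef_rot: [0.008, 1.415, -0.336]
force: [-0.6, 0.2, -0.5]
grip_width: 0.0938
[-0.379  0.824  0.236  0.007  1.926 -1.602] [[ 0.147  0.338  0.93 ]
 [-0.051  0.941 -0.334]
 [-0.988  0.001  0.155]]
```

```bash
for i in 1 2 3 4; do python3 -m handwheel '[[[-18,0,46],0,-1],[[-36,0,92],0,-1],[[-54,0,138],0,-1],[[-72,0,184],0,-1],[[-90,0,230],0,-1]]' | sed -n 2,3p; done
python3 - <<'E'
from h import *
o=get_obs();print(o['qpos'].round(3),R.from_euler('xyz',o['eef_rot']).as_matrix().round(3))
E
```

```text
ee_pos: [0.7306, -0.2514, 0.4374]
eef_rot: [0.009, 1.382, -0.336]
ee_pos: [0.7375, -0.2555, 0.4397]
eef_rot: [0.009, 1.349, -0.335]
ee_pos: [0.7423, -0.2586, 0.4458]
eef_rot: [0.01, 1.316, -0.335]
ee_pos: [0.7453, -0.261, 0.4551]
eef_rot: [0.009, 1.283, -0.335]
[-0.388  0.812  0.236  0.015  1.807 -1.608] [[ 0.268  0.338  0.902]
 [-0.093  0.941 -0.324]
 [-0.959  0.003  0.284]]
```

```bash
python3 -m handwheel '[[[-18,0,46],0,-1],[[-36,0,92],0,-1],[[-54,0,138],0,-1],[[-72,0,184],0,-1],[[-90,0,230],0,-1]]' | sed -n 2,3p; python3 -m handwheel '[[[-18,0,46],0,-1],[[-36,0,92],0,-1],[[-54,0,138],0,-1],[[-36,0,92],0,-1],[[0,0,0],0,-1]]' | sed -n 2,3p
python3 - <<'E'
from h import *
o=get_obs();T=R.from_euler('xyz',o['eef_rot']).as_matrix();print(o['qpos'].round(3),T.round(3),T[:,0]@[.5647,.0869,.1793])
# stand base mask fit
p=cv2.imread('pics/top0.png').astype(int);c=cloud('top0')
s=np.zeros(p.shape[:2],bool);s[145:215,235:300]=1
g=s&(p.min(2)>45)&(p.max(2)-p.min(2)<25)&(c[...,2]<.03)&(c[...,2]>-.01)
q=c[g];print(g.sum(),cv2.minAreaRect((q[:,:2]*1000).astype(np.float32)),q[:,2].mean())
g=s&(c[...,2]>.125)&(c[...,2]<.145)
snap('top','top1')
E
```

```text
ee_pos: [0.7466, -0.2625, 0.4672]
eef_rot: [0.009, 1.25, -0.336]
ee_pos: [0.7461, -0.2624, 0.4684]
eef_rot: [0.009, 1.249, -0.336]
[-0.39   0.797  0.235  0.017  1.787 -1.61 ] [[ 0.299  0.338  0.893]
 [-0.104  0.941 -0.321]
 [-0.949  0.003  0.317]] -0.010304702357850927
911 ((600.7969970703125, 138.33749389648438), (187.81494140625, 135.11512756347656), 67.1488265991211) 0.012158757063214757
```

```bash
python3 -m handwheel '[[[0,25,-40],0,-1],[[0,50,-80],0,-1],[[0,75,-120],0,-1],[[0,100,-160],0,-1],[[0,125,-200],0,-1]]' | sed -n 2,3p
python3 -m handwheel '[[[0,34,-26],0,-1],[[0,68,-52],0,-1],[[0,102,-78],0,-1],[[0,136,-104],0,-1],[[0,170,-130],0,-1]]' | sed -n 2,3p
python3 -m handwheel '[[[10,30,-30],0,-1],[[20,50,-50],0,-1],[[30,60,-60],0,-1],[[30,60,-60],0,-1],[[30,60,-60],0,-1]]' | sed -n 2,3p
python3 - <<'E'
from h import *
o=get_obs();T=R.from_euler('xyz',o['eef_rot']).as_matrix();print(o['ee_pos'],T.round(3),T[:,0]@[.5647,.0869,.1793])
p,d=snap('wrist','w1'); print(proj('w1',[.582,.172,.22]),proj('w1',[.582,.172,.135]))
E
```

```text
ee_pos: [0.6373, -0.1171, 0.4148]
eef_rot: [0.008, 1.258, -0.336]
ee_pos: [0.5774, 0.0862, 0.3743]
eef_rot: [0.006, 1.259, -0.339]
ee_pos: [0.5531, 0.1582, 0.3277]
eef_rot: [0.005, 1.26, -0.34]
[0.55307285 0.15819914 0.3277214 ] [[ 0.289  0.338  0.896]
 [-0.102  0.941 -0.322]
 [-0.952  0.001  0.306]] -0.016551136775017534
(np.float64(341.26624658116197), np.float64(187.31334323268933)) (np.float64(336.0083416285557), np.float64(152.59361888526502))
```

View pics/w1.png

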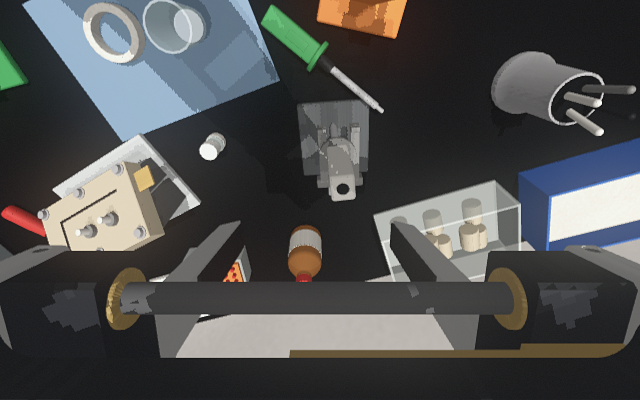

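The wrist view shows the white wand, with its handle top at (343,188), on the grey fork. The base spans (298..369, 100..). The cell with its L seam is at (100,210), and the green decoy wand lies at (320,60).

```bash
python3 - <<'E'
from h import *
p,d,E,k=load('w1');c=cloud('w1')
cv2.imwrite('pics/w1c.png',cv2.resize(p[90:215,275:395],None,fx=4.8,fy=4.8,interpolation=cv2.INTER_CUBIC))
w=np.zeros(d.shape,bool);w[90:215,280:390]=1
for n,lo,hi in(('base',.004,.02),('prong',.128,.138),('top',.215,.228)):
    g=w&(c[...,2]>lo)&(c[...,2]<hi); q=c[g]; print(n,g.sum(),q.mean(0).round(4),cv2.minAreaRect((q[:,:2]*1000).astype(np.float32)))
E
```

```text
base 3233 [0.5952 0.1687 0.0128] ((660.6177978515625, 163.13021850585938), (128.7506866455078, 236.91648864746094), 86.30257415771484)
prong 713 [0.5931 0.1723 0.1356] ((595.0751342773438, 171.0975341796875), (57.24049758911133, 90.71833801269531), 74.35379028320312)
top 676 [0.5812 0.1732 0.2205] ((582.907958984375, 172.89137268066406), (23.96002197265625, 27.989961624145508), 77.59941864013672)
```

View pics/w1c.png

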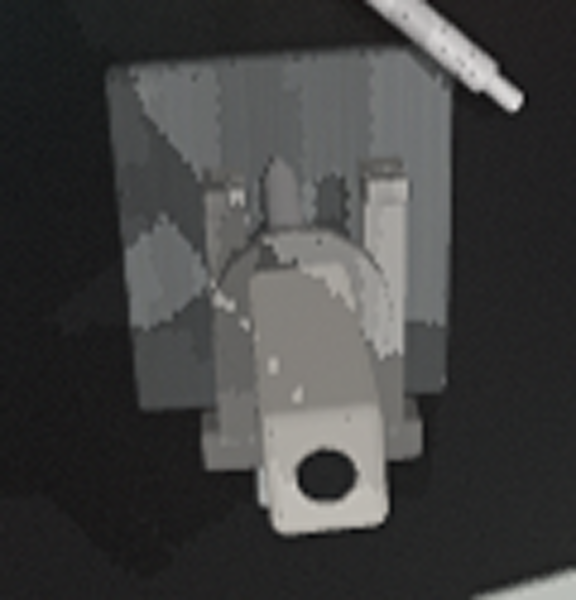

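```bash
python3 -m handwheel '[[[10,10,-10],-0.04,-1],[[20,24,-22],-0.09,-1],[[30,24,-22],-0.09,-1],[[40,24,-22],-0.09,-1],[[40,24,-22],-0.09,-1]]' | sed -n 2,3p
python3 -m handwheel '[[[25,0,0],0,-1],[[50,0,0],0,-1],[[75,0,0],0,-1],[[90,0,0],0,-1],[[90,0,0],0,-1]]' 
python3 - <<'E'
from h import *
o=get_obs();T=R.from_euler('xyz',o['eef_rot']).as_matrix();print(T.round(3))
print((T.T@(np.array([.5825,.173,.185])+.005*T[:,0]-o['ee_pos'])*1000).round(1), np.degrees(np.arctan2(T[1,1],T[0,1])))
snap('scene','s2')
E
```

```text
ee_pos: [0.5534, 0.1827, 0.2818]
eef_rot: [-0.088, 1.26, -0.345]
time_s: 10.2
ee_pos: [0.5791, 0.1727, 0.1945]
eef_rot: [-0.093, 1.263, -0.351]
force: [-0.3, -0.2, 0.6]
grip_width: 0.0941
[[ 0.285  0.259  0.923]
 [-0.104  0.965 -0.239]
 [-0.953 -0.028  0.302]]
[15.   1.4  0.2] 74.98696958338952
```

```bash
python3 -m handwheel '[[[8,1.4,0],0,-1],[[15,1.4,0],0,-1],[[15,1.4,0],0,-1],[[15,1.4,0],0,0.2],[[15,1.4,0],0,1]]' 30 | sed -n 2,9p
python3 -m handwheel '[[[0,0,0],0,1],[[0,0,0],0,1],[[0,0,0],0,1],[[0,0,0],0,1],[[0,0,0],0,1]]'
```

```text
ee_pos: [0.5841, 0.173, 0.1822]
eef_rot: [-0.088, 1.26, -0.346]
force: [0.2, 0.6, 0.2]
grip_width: 0.0818
time_s: 11.25
ee_pos: [0.5841, 0.173, 0.1822]
eef_rot: [-0.088, 1.26, -0.345]
force: [0.1, 0.6, -0.5]
grip_width: 0.0412
```

```bash
python3 -m handwheel '[[[0,0,0],0,1],[[0,0,0],0,1],[[0,0,0],0,1],[[0,0,0],0,1],[[0,0,0],0,1]]'
python3 - <<'E'
from h import *
o=get_obs();T=R.from_euler('xyz',o['eef_rot']).as_matrix();print(T.round(4).tolist(),o['ee_pos'])
snap('scene','s3');snap('wrist','w3')
c=cloud('w3');g=(c[...,2]>.214)&(c[...,2]<.228)&(abs(c[...,0]-.582)<.03)&(abs(c[...,1]-.173)<.03);q=c[g];print(g.sum(),q.mean(0),cv2.minAreaRect((q[:,:2]*1000).astype(np.float32)))
print('lift 120mm in tool', (T.T@[0,0,120]).round(1))
E
```

```text
time_s: 11.75
ee_pos: [0.5842, 0.1731, 0.1824]
eef_rot: [-0.087, 1.26, -0.344]
force: [1.6, 1.0, 0.5]
grip_width: 0.0237
[[0.2877, 0.2586, 0.9222], [-0.1031, 0.9656, -0.2386], [-0.9522, -0.0265, 0.3044]] [0.58419437 0.17308493 0.18235738]
1695 [0.56810195 0.17757872 0.21982853] ((569.3170166015625, 176.96194458007812), (44.04522705078125, 19.533823013305664), 75.2181625366211)
lift 120mm in tool [-114.3   -3.2   36.5]
```

```bash
python3 -m handwheel '[[[-23,-0.6,7.3],0,1],[[-46,-1.3,14.6],0,1],[[-69,-1.9,21.9],0,1],[[-92,-2.6,29.2],0,1],[[-114,-3.2,36.5],0,1]]'
cat > seam.py <<'E'
from h import *
def seam(f,box,verbose=1):
    u0,v0,u1,v1=box; p=load(f)[0].astype(int);c=cloud(f)
    w=np.zeros(p.shape[:2],bool);w[v0:v1,u0:u1]=1
    w&=(c[...,2]>.05)&(c[...,2]<.15)
    q=c[w]; t=q; n=None
    n=np.array([-.565,-.087,.82]);m=np.median((q@n))
    for th in(.006,.003,.0015,.0015):
        t=q[abs(q@n-m)<th]; ce=t.mean(0); n=np.linalg.svd(t-ce,full_matrices=False)[2][2]; n*=np.sign(n[2]); m=ce@n
    V=p.max(2).astype(np.uint8)
    bh=cv2.morphologyEx(V,cv2.MORPH_BLACKHAT,np.ones((9,9),np.uint8))
    dk=w&(abs(c@n-m)<.003)&(bh>50)
    nn,lab,st,cen=cv2.connectedComponentsWithStats(dk.astype(np.uint8),connectivity=8)
    j=1+np.argmax(st[1:,4]); g=lab==j
    # ray-plane intersection
    _,_,E,k=load(f); v,u=np.nonzero(g)
    r=np.stack([(u-k[2])/k[0],(v-k[3])/k[1],np.ones(len(u))],1)@E[:3,:3].T
    X=E[:3,3]+r*((m-E[:3,3]@n)/(r@n))[:,None]
    return n,ce,X,st[j],bh[v,u].astype(float)
if __name__=='__main__':
    n0=None
    for f,b in(('top0',(350,145,445,215)),('w1',(35,150,170,250))):
        n,ce,X,st,wt=seam(f,b)
        e=np.cross([0,0,1],n);e/=np.linalg.norm(e); # horizontal in-plane
        up=np.cross(n,e) if np.cross(n,e)[2]>0 else -np.cross(n,e)
        a=X@e;b_=X@up
        print(f,'n',n.round(4),'yaw',np.degrees(np.arctan2(-n[1],-n[0])),'tilt',np.degrees(np.arccos(n[2])),st,'e',e.round(3),'a',a.min(),a.max(),'b',b_.min(),b_.max())
        O=lambda A,B:(A*e+B*up+(ce@n)*n).round(4)
        print(O(a.min(),np.median(b_)),O(a.max(),np.median(b_)), 'bbox corners'); np.savez('pics/seam_'+f,X=X,wt=wt,n=n,e=e,up=up,m=ce@n)
        lo=b_<b_.min()+.012; 
        print('long leg line fit (a vs b):',np.polyfit(a[lo],b_[lo],1),'med b',np.median(b_[lo])); 
        for s in(1,-1):
            hi=(s*a>(s*a).max()-.01)&(b_>b_.min()+.012); print(s,'short a',np.median(a[hi]) if hi.any() else None,hi.sum())
E
python3 seam.py
```

```text
time_s: 12.35
ee_pos: [0.5839, 0.1728, 0.3026]
eef_rot: [-0.09, 1.261, -0.348]
force: [0.1, -0.2, -2.0]
grip_width: 0.0241
top0 n [-0.5655 -0.0861  0.8202] yaw 8.661967935802124 tilt 34.890364374257615 [419 170   2  20  21] e [ 0.151 -0.989  0.   ] a 0.3550093859357582 0.3579153624502841 b 0.47519553297394496 0.5338298834783743
[ 0.5885 -0.2695  0.1039] [ 0.5889 -0.2723  0.1039] bbox corners
long leg line fit (a vs b): [1.08629638 0.09164435] med b 0.4787904148868226
1 short a 0.3575426834234552 16
-1 short a 0.3575426834234552 16
w1 n [-0.5672 -0.0887  0.8188] yaw 8.885846840770357 tilt 35.03796294194424 [ 60 189  57  58 244] e [ 0.154 -0.988  0.   ] a 0.23567387371596837 0.3608799349706649 b 0.4708205249390519 0.5138666095608041
[ 0.5484 -0.1528  0.0867] [ 0.5678 -0.2765  0.0867] bbox corners
long leg line fit (a vs b): [0.01325764 0.46967163] med b 0.4734613894529549
1 short a 0.35807039104776006 51
-1 short a None 0
```

```bash
cat > tr.py <<'E'
from h import *
from scipy.optimize import minimize_scalar
T0=np.array([[0.2877,0.2586,0.9222],[-0.1031,0.9656,-0.2386],[-0.9522,-0.0265,0.3044]])
p0=np.array([0.58419,0.17308,0.18236])
tip0=np.array([.5825,.173,.02])
aT=T0.T@[0,0,1]; tT=T0.T@(tip0-p0)
# centre in the jaws (tool y=0 at the grip)
g=tT+aT*.165; 
if __name__=='__main__': print('grip point in tool mm',(g*1000).round(1))
tT[1]-=g[1]
try: tT=np.load('tT.npy')
except Exception: pass
ps,ti=np.radians(8.75),np.radians(35)
fx=np.array([np.cos(ti)*np.cos(ps),np.cos(ti)*np.sin(ps),np.sin(ti)]);fy=np.array([-np.sin(ps),np.cos(ps),0]);fn=np.cross(fx,fy)
C=np.array([.566,-.275,.0877])
S=[C+fy*.024*(5-i) for i in range(6)]+[C+fx*.02*i for i in(1,2,3)]
def now(): o=get_obs(); return o,o['ee_pos'],R.from_euler('xyz',o['eef_rot']).as_matrix()
def Rx(f): return R.from_rotvec([f,0,0]).as_matrix()
def ang(v): return np.degrees(np.arccos(np.clip(v@fn,-1,1)))
def rep(h=.003,pts=(0,5,8)):
    o,p,T=now(); print('t',o['time_s'],'p',p.round(4),'force',o['force'].round(1),'j',o['qpos'].round(2),'grip',round(float(o['grip_width']),4))
    tip=p+T@tT; print('tip',tip.round(4),'axis err',ang(T@aT).round(2))
    f=minimize_scalar(lambda f:ang(T@Rx(f)@aT),bounds=(-.6,2.9) ,method='bounded').x
    print('best spin',round(f,3),'err',ang(T@Rx(f)@aT).round(2))
    d=tip-C; print('tip in seam frame mm: along long',(d@fy*1000).round(1),'up',(d@fx*1000).round(1),'n',(d@fn*1000).round(1))
    for i in pts:
        X=S[i]+fn*h; print(i,'no-spin',(T.T@(X-tip)*1000).round(1),'with spin',(T.T@(X-p-T@Rx(f)@tT)*1000).round(1))
if __name__=='__main__':
    rep(.06,(0,))
    rep(.003)
E
python3 tr.py
```

```text
grip point in tool mm [-3.  -0.6 -0.7]
t 12.35 p [0.5839 0.1728 0.3026] force [ 0.1 -0.2 -2. ] j [ 0.31  0.25  1.42 -0.2   1.23 -0.96] grip 0.0241
tip [0.5821 0.1732 0.1402] axis err 35.08
best spin 2.27 err 3.2
tip in seam frame mm: along long 440.5 up 99.0 n -5.3
0 no-spin [  18.3 -340.9   15.8] with spin [  18.3 -372.7  -71.3]
t 12.35 p [0.5839 0.1728 0.3026] force [ 0.1 -0.2 -2. ] j [ 0.31  0.25  1.42 -0.2   1.23 -0.96] grip 0.0241
tip [0.5821 0.1732 0.1402] axis err 35.08
best spin 2.27 err 3.2
tip in seam frame mm: along long 440.5 up 99.0 n -5.3
0 no-spin [  71.5 -326.4   30.3] with spin [  71.5 -358.3  -56.8]
5 no-spin [  89.1 -436.2   75.4] with spin [  89.1 -468.1  -11.7]
8 no-spin [  69.4 -417.4  128.9] with spin [  69.4 -449.2   41.8]
```

```bash
python3 -m handwheel '[[[-25,0,8],0,1],[[-40,-20,-10],0.14,1],[[-50,-45,-30],0.28,1],[[-55,-75,-45],0.42,1],[[-60,-110,-60],0.56,1]]' | sed -n 1,3p; python3 - <<'E'
from tr import *
rep(.06,(0,))
E
```

```text
time_s: 12.85
ee_pos: [0.4815, 0.0866, 0.3439]
eef_rot: [0.473, 1.263, -0.349]
t 12.85 p [0.4815 0.0866 0.3439] force [ 0.1 -1.3 -1.6] j [ 0.18 -0.06  1.66 -0.16  1.27 -0.54] grip 0.0235
tip [0.4959 0.1102 0.1839] axis err 29.13
best spin 1.707 err 3.27
tip in seam frame mm: along long 391.4 up 46.4 n 84.9
0 no-spin [  78.1 -180.8  194. ] with spin [  78.1 -226.3  131.8]
```

```bash
python3 -m handwheel '[[[0,-25,10],0.14,1],[[0,-50,25],0.28,1],[[0,-80,40],0.42,1],[[0,-110,55],0.56,1],[[0,-140,70],0.7,1]]' | sed -n 1,3p; python3 - <<'E'
from tr import *
rep(.06,(0,))
E
```

```text
time_s: 13.35
ee_pos: [0.4256, -0.061, 0.343]
eef_rot: [1.177, 1.264, -0.351]
t 13.35 p [ 0.4256 -0.061   0.343 ] force [ 0.6  0.5 -2.1] j [-0.2  -0.22  1.81 -0.05  1.25 -0.24] grip 0.0238
tip [ 0.4722 -0.0262  0.1914] axis err 18.66
best spin 1.003 err 3.32
tip in seam frame mm: along long 260.2 up 14.6 n 116.4
0 no-spin [ 77.9  16.7 129.2] with spin [ 77.9 -24.2 102. ]
```

```bash
python3 -m handwheel '[[[5,-5,20],0.14,1],[[10,-10,40],0.28,1],[[15,-15,60],0.42,1],[[20,-20,80],0.56,1],[[30,-24,100],0.7,1]]' | sed -n 1,3p; python3 - <<'E'
from tr import *
rep(.06,(0,))
E
```

```text
time_s: 13.85
ee_pos: [0.4132, -0.1657, 0.3192]
eef_rot: [1.882, 1.264, -0.352]
t 13.85 p [ 0.4132 -0.1657  0.3192] force [-0.   0.6 -1.8] j [-0.49 -0.18  1.83  0.04  1.19  0.17] grip 0.0238
tip [ 0.4908 -0.144   0.1782] axis err 6.55
best spin 0.297 err 3.35
tip in seam frame mm: along long 141.0 up 7.4 n 105.3
0 no-spin [47.8 15.8  4. ] with spin [47.8  1.1  0.5]
```

```bash
python3 -m handwheel '[[[10,1,0],0.14,1],[[20,1,0],0.3,1],[[34,1,0],0.3,1],[[48,1,0],0.3,1],[[48,1,0],0.3,1]]' | sed -n 1,3p; python3 - <<'E'
from tr import *
rep(.003,(0,))
for n in('scene','wrist'): snap(n,n+'5')
o,p,T=now();tip=p+T@tT
for f in('scene5','wrist5'):
    print(f,'tip',proj(f,tip),'60mm up axis',proj(f,tip+T@aT*.06),'s0,s5,s8',[np.round(proj(f,S[i]),1).tolist() for i in(0,5,8)])
a=cv2.imread('pics/scene5.png')[150:250,150:310];b=cv2.imread('pics/wrist5.png')
cv2.imwrite('pics/v5.png',np.vstack([cv2.resize(a,(400,250),interpolation=cv2.INTER_CUBIC),cv2.resize(b,(480,300))[:,:400]]) )
cv2.imwrite('pics/v5.png',cv2.resize(a,(800,500),interpolation=cv2.INTER_CUBIC))
E
```

```text
time_s: 14.35
ee_pos: [0.4268, -0.1711, 0.2716]
eef_rot: [2.183, 1.268, -0.351]
t 14.35 p [ 0.4268 -0.1711  0.2716] force [-0.4 -0.2 -1.8] j [-0.48 -0.12  1.88  0.04  1.08  0.46] grip 0.024
tip [ 0.5129 -0.1608  0.1343] axis err 3.49
best spin 0.006 err 3.49
tip in seam frame mm: along long 120.9 up -2.0 n 58.3
0 no-spin [ 51.    3.7 -21.3] with spin [ 51.    3.4 -21.3]
scene5 tip (np.float64(259.7357734014759), np.float64(162.03855415398056)) 60mm up axis (np.float64(262.8952927395151), np.float64(138.9293536599906)) s0,s5,s8 [[256.6, 184.6], [214.8, 176.1], [203.1, 178.1]]
wrist5 tip (np.float64(320.35997286283606), np.float64(142.23907654072622)) 60mm up axis (np.float64(319.36469707402676), np.float64(166.15464728730586)) s0,s5,s8 [[321.6, 122.4], [400.7, 164.8], [431.1, 126.9]]
```

View pics/v5.png

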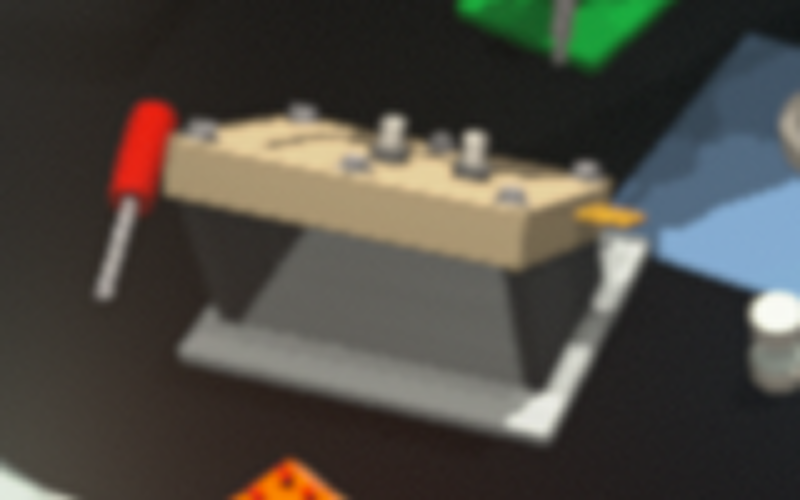

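View pics/wrist5.png

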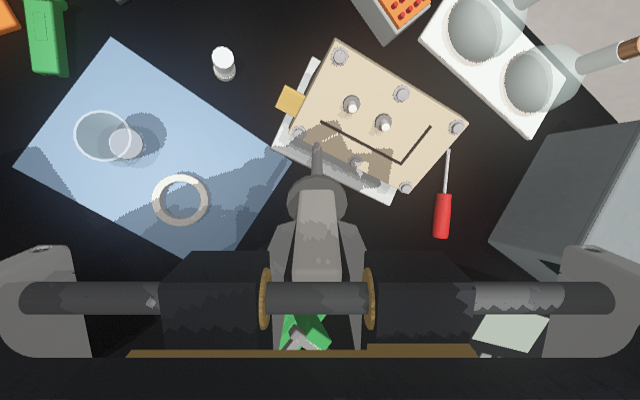

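The wrist view shows the seam start at about (322,121), corner (401,164) and end (431,126), which match the predictions. The tip is at about (317,143) against a predicted 320. I'll zoom in on it.

```bash
python3 - <<'E'
from h import *
a=cv2.imread('pics/wrist5.png')[110:200,280:360];b=cv2.imread('pics/scene5.png')[110:190,225:295]
cv2.imwrite('pics/v6.png',np.hstack([cv2.resize(a,(400,450),interpolation=cv2.INTER_CUBIC),cv2.resize(b,(394,450),interpolation=cv2.INTER_CUBIC)]))
c=cloud('wrist5')
for v in (142,146,150,160,170): print(v,[c[v,u].round(3).tolist() for u in(316,318,320)])
E
```

```text
142 [[0.51, -0.157, 0.14], [0.512, -0.159, 0.139], [0.53, -0.17, 0.074]]
146 [[0.503, -0.157, 0.155], [0.504, -0.159, 0.155], [0.506, -0.161, 0.152]]
150 [[0.498, -0.158, 0.164], [0.499, -0.16, 0.162], [0.501, -0.162, 0.161]]
160 [[0.486, -0.16, 0.185], [0.487, -0.161, 0.183], [0.488, -0.163, 0.181]]
170 [[0.475, -0.161, 0.202], [0.476, -0.163, 0.202], [0.477, -0.164, 0.201]]
```

View pics/v6.png

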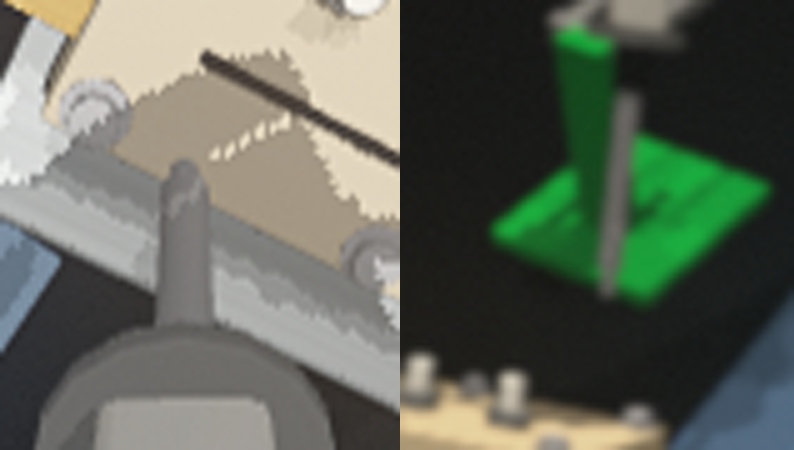

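```bash
python3 - <<'E'
from tr import *
o,p,T=now();tip=p+T@tT
_,_,E,k=load('wrist5'); c=np.linalg.inv(E)@np.r_[tip,1]
s=E[:3,0]*(-2.9)*c[2]/k[0]; print('depth',c[2],'shift',s)
np.save('tT.npy',tT+T.T@s); import tr; tr.tT=np.load('tT.npy'); print(np.round(proj('wrist5',p+T@tr.tT),1),np.round(proj('scene5',p+T@tr.tT),1))
rep(.005,(0,5,8))
E
```

```text
depth 0.3145179805804209 shift [-0.00164785  0.00248741 -0.00076041]
[317.5 142.2] [260.9 162.2]
t 14.45 p [ 0.4273 -0.1713  0.2738] force [-0.5  0.9 -2.1] j [-0.48 -0.12  1.88  0.04  1.08  0.46] grip 0.0238
tip [ 0.5121 -0.1587  0.1359] axis err 3.38
best spin -0.001 err 3.38
tip in seam frame mm: along long 123.1 up -1.5 n 59.9
0 no-spin [ 51.2   5.2 -19.6] with spin [ 51.2   5.2 -19.6]
5 no-spin [ 68.6 110.7  34.7] with spin [ 68.6 110.8  34.7]
8 no-spin [ 48.8 139.2 -14.2] with spin [ 48.8 139.2 -14.2]
```

```bash
python3 -m handwheel '[[[10,1,-4],0,1],[[20,2,-8],0,1],[[30,3,-12],0,1],[[38,4,-15],0,1],[[43,4.5,-16.5],0,1]]' | sed -n 1,3p; python3 - <<'E'
from tr import *
rep(.003,(0,5,8))
E
```

```text
time_s: 14.95
ee_pos: [0.4553, -0.1696, 0.2356]
eef_rot: [2.182, 1.266, -0.351]
t 14.95 p [ 0.4553 -0.1696  0.2356] force [-0.5 -0.7 -2.5] j [-0.45 -0.03  1.88  0.03  0.98  0.5 ] grip 0.0238
tip [ 0.54   -0.1569  0.0977] axis err 3.42
best spin 0.002 err 3.42
tip in seam frame mm: along long 120.7 up -0.6 n 12.6
0 no-spin [ 8.9  1.2 -3.7] with spin [ 8.9  1.1 -3.7]
5 no-spin [ 26.3 106.8  50.7] with spin [ 26.3 106.6  50.7]
8 no-spin [  6.3 135.2   1.7] with spin [  6.3 135.1   1.7]
```

```bash
python3 -m handwheel '[[[3,0.4,-1],0,1],[[6,0.8,-2.4],0,1],[[8.9,1.2,-3.7],0,1],[[8.9,1.2,-3.7],0,1],[[8.9,1.2,-3.7],0,1]]'; python3 - <<'E'
from tr import *
rep(.003,(0,1,5,8))
snap('wrist','w7')
o,p,T=now();print(proj('w7',p+T@tT),proj('w7',S[0]),proj('w7',S[5]))
a=cv2.imread('pics/w7.png')[80:190,270:450]
cv2.imwrite('pics/v7.png',cv2.resize(a,None,fx=4.4,fy=4.4,interpolation=cv2.INTER_CUBIC))
E
```

```text
time_s: 15.45
ee_pos: [0.4614, -0.1693, 0.2283]
eef_rot: [2.182, 1.266, -0.351]
force: [-0.2, 0.4, -3.5]
grip_width: 0.0241
t 15.45 p [ 0.4614 -0.1693  0.2283] force [-0.2  0.4 -3.5] j [-0.44 -0.01  1.88  0.03  0.96  0.51] grip 0.0241
tip [ 0.5461 -0.1567  0.0903] axis err 3.41
best spin 0.002 err 3.41
tip in seam frame mm: along long 119.9 up 0.2 n 3.1
0 no-spin [ 0.2 -0.1  0.1] with spin [ 0.2 -0.2  0.1]
1 no-spin [ 3.6 21.  11. ] with spin [ 3.6 20.9 10.9]
5 no-spin [ 17.5 105.4  54.4] with spin [ 17.5 105.4  54.4]
8 no-spin [ -2.4 133.9   5.5] with spin [ -2.4 133.8   5.5]
(np.float64(317.4330520348903), np.float64(142.22662230489405)) (np.float64(317.3462846189315), np.float64(141.13964729754346)) (np.float64(407.4764364369918), np.float64(187.70001235986828))
```

View pics/v7.png

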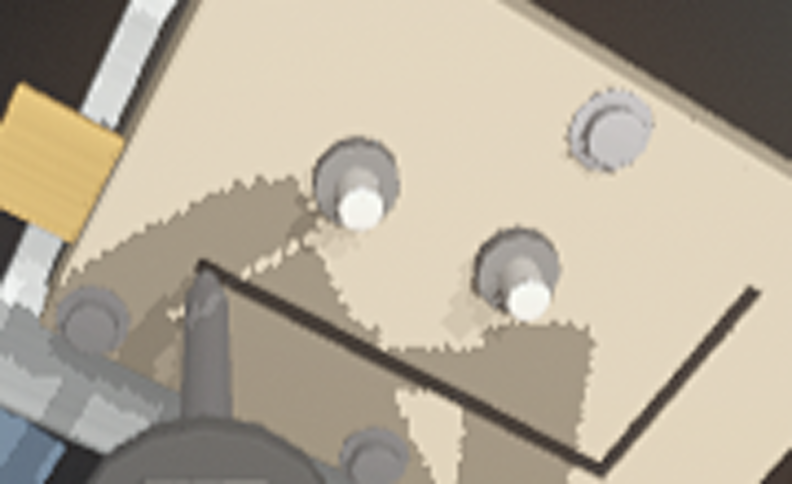

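```bash
for i in 1 2 3; do python3 -m handwheel '[[[0.43,2.64,1.36],0,1],[[0.86,5.27,2.72],0,1],[[1.3,7.9,4.07],0,1],[[1.73,10.5,5.43],0,1],[[2.16,13.2,6.8],0,1]]' | sed -n 2,4p;done; python3 - <<'E'
from tr import *
rep(.003,(5,8))
E
```

```text
ee_pos: [0.4637, -0.1845, 0.2283]
eef_rot: [2.182, 1.266, -0.351]
force: [0.0, 0.1, -2.3]
ee_pos: [0.466, -0.1996, 0.2283]
eef_rot: [2.182, 1.266, -0.351]
force: [0.4, -0.2, -2.4]
ee_pos: [0.4683, -0.2146, 0.2283]
eef_rot: [2.182, 1.266, -0.351]
force: [0.3, -0.3, -1.9]
t 17.0 p [ 0.4683 -0.2146  0.2283] force [ 0.3 -0.3 -1.9] j [-0.53  0.05  1.82  0.06  0.97  0.41] grip 0.0242
tip [ 0.553  -0.202   0.0904] axis err 3.41
best spin 0.001 err 3.41
tip in seam frame mm: along long 74.1 up 0.1 n 3.2
5 no-spin [11.  65.1 33.6] with spin [11.  65.1 33.6]
8 no-spin [ -8.9  93.6 -15.4] with spin [ -8.9  93.5 -15.4]
```

Tracking is accurate, so I'll continue to the corner: 74 mm, which is 4 calls of 15 mm and one of 14 mm.

```bash
for i in 1 2 3 4; do python3 -m handwheel '[[[0.44,2.63,1.36],0,1],[[0.88,5.27,2.72],0,1],[[1.33,7.9,4.07],0,1],[[1.77,10.5,5.43],0,1],[[2.2,13.2,6.8],0,1]]' | sed -n 4p;done; python3 -m handwheel '[[[0.44,2.6,1.34],0,1],[[0.88,5.2,2.68],0,1],[[1.3,7.8,4],0,1],[[1.7,10.4,5.3],0,1],[[2.2,12.4,6.4],0,1]]' | sed -n 2,4p; python3 - <<'E'
from tr import *
rep(.003,(5,8))
E
```

```text
force: [-0.2, 0.0, -2.3]
force: [-0.2, 0.6, -1.7]
force: [-0.2, -0.1, -1.9]
force: [0.8, 0.3, -2.2]
ee_pos: [0.4798, -0.2892, 0.228]
eef_rot: [2.182, 1.266, -0.351]
force: [0.4, 0.2, -2.1]
t 19.5 p [ 0.4798 -0.2892  0.228 ] force [ 0.4  0.2 -2.1] j [-0.65  0.16  1.7   0.11  0.99  0.27] grip 0.024
tip [ 0.5645 -0.2765  0.0901] axis err 3.41
best spin 0.001 err 3.41
tip in seam frame mm: along long -1.3 up -0.0 n 3.0
5 no-spin [-0.2 -1.1 -0.6] with spin [-0.2 -1.2 -0.6]
8 no-spin [-20.1  27.3 -49.5] with spin [-20.1  27.2 -49.5]
```

```bash
for i in 1 2 3 4; do python3 -m handwheel '[[[-1,1.36,-2.48],0,1],[[-2,2.72,-4.95],0,1],[[-3,4.1,-7.43],0,1],[[-4,5.45,-9.9],0,1],[[-5,6.8,-12.4],0,1]]' | sed -n 4p;done;  python3 - <<'E'
from tr import *
rep(.003,(5,8))
snap('wrist','w8'); o,p,T=now();print(proj('w8',p+T@tT),proj('w8',S[8]),proj('w8',S[5]))
a=cv2.imread('pics/w8.png')[80:190,230:410]
cv2.imwrite('pics/v8.png',cv2.resize(a,None,fx=4.4,fy=4.4,interpolation=cv2.INTER_CUBIC))
E
```

```text
force: [-0.1, 0.1, -2.3]
force: [-0.1, -0.3, -2.5]
force: [-0.5, -0.7, -2.2]
force: [-0.3, -0.5, -2.6]
t 21.5 p [ 0.5291 -0.28    0.2629] force [-0.3 -0.5 -2.6] j [-0.58  0.21  1.55  0.08  1.08  0.36] grip 0.0238
tip [ 0.6138 -0.2674  0.125 ] axis err 3.41
best spin 0.001 err 3.41
tip in seam frame mm: along long 0.2 up 61.1 n 2.8
5 no-spin [ 20.1 -28.8  50. ] with spin [ 20.1 -28.8  49.9]
8 no-spin [ 0.2 -0.3  1. ] with spin [ 0.2 -0.4  1. ]
(np.float64(317.44230190428635), np.float64(142.24070635340868)) (np.float64(316.9754778717149), np.float64(142.35554218770486)) (np.float64(292.71956504448815), np.float64(183.8571167613121))
```

View pics/v8.png

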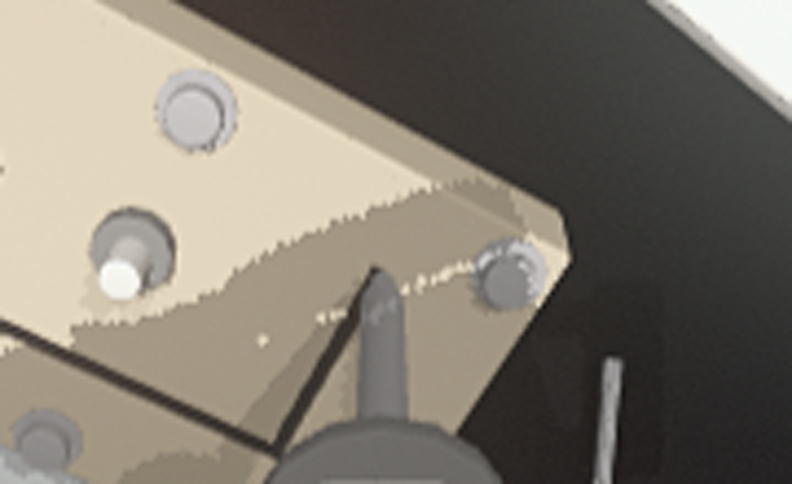

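The tip at (382,280) covers the seam's end at (375,270). Next I retreat along the normal and then go back.

```bash
cat >> tr.py <<'E'
def back(h):
    o,p,T=now(); A=T.T@T0; rv=R.from_matrix(A).as_rotvec(); print('t',o['time_s'],'p',p.round(4),'F',o['force'].round(1),'rot to T0 in tool',rv.round(4),'shift',(T.T@(p0+[0,0,h]-p)*1000).round(1),'wand lean deg',np.degrees(np.arccos((T@aT)[2])).round(2),'j',o['qpos'].round(2),'tip',(p+T@tT).round(4))
E
python3 - <<'E'
from tr import *
o,p,T=now(); print((T.T@fn*70).round(1)); back(.16)
E
```

```text
[-65.3  -2.2  25.2]
t 21.55 p [ 0.5294 -0.28    0.2633] F [ 0.3  0.7 -3.2] rot to T0 in tool [-2.2753e+00 -8.0000e-04  6.8000e-03] shift [-106.8 -317.  -320.4] wand lean deg 31.89 j [-0.58  0.21  1.55  0.08  1.08  0.36] tip [ 0.6141 -0.2674  0.1254]
```

```bash
python3 -m handwheel '[[[-10,0,4],0,1],[[-30,-1,12],0,1],[[-55,-2,21],0,1],[[-80,-2,25],0,1],[[-105,-20,20],-0.1,1]]' | sed -n 2,3p
python3 -m handwheel '[[[0,-25,-15],-0.14,1],[[0,-45,-45],-0.28,1],[[0,-65,-75],-0.42,1],[[0,-85,-105],-0.56,1],[[0,-105,-135],-0.7,1]]' | sed -n 2,3p
python3 - <<'E'
from tr import *
back(.16)
E
```

```text
ee_pos: [0.4721, -0.2657, 0.3565]
eef_rot: [2.08, 1.265, -0.355]
ee_pos: [0.5074, -0.0974, 0.3496]
eef_rot: [1.375, 1.264, -0.354]
t 22.55 p [ 0.5074 -0.0974  0.3496] F [ 0.5 -0.7 -2.9] rot to T0 in tool [-1.4711e+00 -8.0000e-04  4.9000e-03] shift [   0.3   32.1 -279.4] wand lean deg 23.41 j [-0.24 -0.02  1.61 -0.04  1.24 -0.08] tip [ 0.5608 -0.0635  0.2001]
```

```bash
python3 -m handwheel '[[[0,3,-35],-0.14,1],[[0,6,-70],-0.28,1],[[0,10,-105],-0.42,1],[[0,14,-140],-0.56,1],[[0,18,-175],-0.7,1]]' | sed -n 2,3p
python3 - <<'E'
from tr import *
back(.16)
E
```

```text
ee_pos: [0.5534, 0.0735, 0.3455]
eef_rot: [0.67, 1.263, -0.353]
t 23.05 p [0.5534 0.0735 0.3455] F [ 0.6 -0.1 -2.5] rot to T0 in tool [-0.7657 -0.0017  0.0034] shift [  1.3  77.7 -69.5] wand lean deg 12.91 j [ 0.13  0.1   1.5  -0.15  1.27 -0.39] tip [0.5735 0.1009 0.1867]
```

```bash
python3 -m handwheel '[[[0,15,-14],-0.14,1],[[0,30,-28],-0.28,1],[[0,46,-42],-0.42,1],[[0,62,-56],-0.56,1],[[0,77,-69],-0.7,1]]' | sed -n 2,3p
python3 -m handwheel '[[[0,0,0],-0.066,1],[[0,0,0],-0.066,1],[[0,0,0],-0.066,1],[[0,0,0],-0.066,1],[[0,0,0],-0.066,1]]' | sed -n 2,3p
python3 - <<'E'
from tr import *
back(.16);back(.0)
E
```

```text
ee_pos: [0.5835, 0.173, 0.3442]
eef_rot: [-0.034, 1.263, -0.352]
ee_pos: [0.5834, 0.1726, 0.3445]
eef_rot: [-0.098, 1.262, -0.352]
t 24.05 p [0.5834 0.1726 0.3445] F [ 0.2 -0.3 -2.8] rot to T0 in tool [ 0.0041 -0.0023  0.0022] shift [ 2.2  0.7 -0. ] wand lean deg nan j [ 0.31  0.24  1.34 -0.19  1.32 -0.99] tip [0.5806 0.1697 0.1822]
t 24.05 p [0.5834 0.1726 0.3445] F [ 0.2 -0.3 -2.8] rot to T0 in tool [ 0.0041 -0.0023  0.0022] shift [154.7   5.5 -48.4] wand lean deg nan j [ 0.31  0.24  1.34 -0.19  1.32 -0.99] tip [0.5806 0.1697 0.1822]tr.py:32: RuntimeWarning: invalid value encountered in arccos
  o,p,T=now(); A=T.T@T0; rv=R.from_matrix(A).as_rotvec(); print('t',o['time_s'],'p',p.round(4),'F',o['force'].round(1),'rot to T0 in tool',rv.round(4),'shift',(T.T@(p0+[0,0,h]-p)*1000).round(1),'wand lean deg',np.degrees(np.arccos((T@aT)[2])).round(2),'j',o['qpos'].round(2),'tip',(p+T@tT).round(4))
```

```bash
python3 -m handwheel '[[[15,0.5,-4.7],0,1],[[35,1.2,-11],0,1],[[55,2,-17.3],0,1],[[75,2.7,-23.5],0,1],[[90,3.2,-28],0,1]]' | sed -n 4p
python3 -m handwheel '[[[10,0.3,-3],0,1],[[22,0.8,-6.6],0,1],[[34,1.2,-10.4],0,1],[[46,1.6,-14.3],0,1],[[46,1.6,-14.3],0,1]]' | sed -n 4p
python3 - <<'E' 2>/dev/null
from tr import *
back(.0)
E
```

```text
force: [1.2, 0.1, -2.7]
force: [0.2, 0.2, -2.3]
t 25.05 p [0.5833 0.1724 0.1987] F [ 0.2  0.2 -2.3] rot to T0 in tool [ 0.0035 -0.0056  0.0042] shift [15.7  1.4 -4.3] wand lean deg 0.18 j [ 0.31  0.33  1.57 -0.22  1.02 -0.92] tip [0.5799 0.1693 0.0364]
```

```bash
python3 -m handwheel '[[[4,0.4,-1],0,1],[[8,0.8,-2.2],0,1],[[12,1.1,-3.3],0,1],[[15.2,1.4,-4.3],0,1],[[15.2,1.4,-4.3],0,1]]' | sed -n 4p
python3 - <<'E' 2>/dev/null
from tr import *
back(.0)
snap('wrist','w9');snap('scene','s9')
a=cv2.imread('pics/w9.png')[60:280,200:440];b=cv2.imread('pics/scene5.png')
b=cv2.imread('pics/s9.png')[160:290,320:420]
cv2.imwrite('pics/v9.png',np.hstack([cv2.resize(a,(440,403)),cv2.resize(b,(310,403),interpolation=cv2.INTER_CUBIC)]))
E
```

```text
force: [0.2, 0.9, -2.5]
t 25.55 p [0.5841 0.1732 0.1827] F [ 0.2  0.9 -2.5] rot to T0 in tool [ 0.0036 -0.0055  0.0041] shift [ 0.4 -0.1  0. ] wand lean deg 0.17 j [ 0.31  0.34  1.58 -0.22  0.99 -0.91] tip [0.5807 0.1701 0.0205]
```

View pics/v9.png

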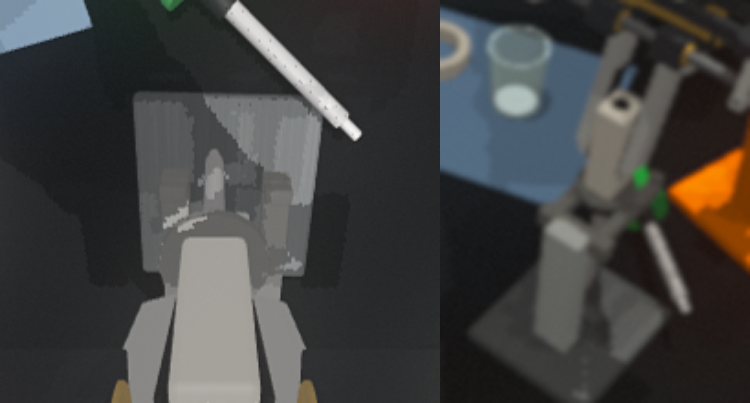

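The nozzle is in the gap and the collar is at the prongs. I'll lower slightly and watch the force.

```bash
python3 -m handwheel '[[[0.5,0,-0.1],0,1],[[1,0,-0.3],0,1],[[1.4,0,-0.4],0,1],[[1.4,0,-0.4],0,1],[[1.4,0,-0.4],0,1]]'
```

```text
time_s: 26.15
ee_pos: [0.5842, 0.1732, 0.1824]
eef_rot: [-0.103, 1.264, -0.358]
force: [-3.2, -2.0, 5.9]
grip_width: 0.0238
```

```bash
for i in 1 2; do python3 -m handwheel '[[[0,0,0],0,-0.2],[[0,0,0],0,-0.2],[[0,0,0],0,-0.2],[[0,0,0],0,-0.2],[[0,0,0],0,-0.2]]' | sed -n 3,5p; done
python3 -m handwheel '[[[-8,0,0],0,-0.2],[[-25,0,0],0,-0.2],[[-50,0,0],0,-0.2],[[-80,0,0],0,-0.2],[[-115,0,0],0,-0.2]]'
python3 -m handwheel '[[[-5,0,0],0,-0.2],[[-5,0,0],0,-0.2],[[-5,0,0],0,-0.2],[[-5,0,0],0,-0.2],[[-5,0,0],0,-0.2]]'
python3 - <<'E'
from h import *
snap('wrist','w10');snap('scene','s10');c=cloud('w10')
w=(abs(c[...,0]-.582)<.035)&(abs(c[...,1]-.173)<.035)
for lo,hi in((.21,.235),(.128,.145)):
    g=w&(c[...,2]>lo)&(c[...,2]<hi);q=c[g];print(g.sum(),q.mean(0).round(4),cv2.minAreaRect((q[:,:2]*1000).astype(np.float32)))
a=cv2.imread('pics/w10.png')[90:260,250:450];b=cv2.imread('pics/s10.png')[150:290,320:440]
cv2.imwrite('pics/v10.png',np.hstack([cv2.resize(a,(440,374)),cv2.resize(b,(321,374),interpolation=cv2.INTER_CUBIC)]))
E
```

```text
eef_rot: [-0.103, 1.264, -0.358]
force: [0.0, 0.5, 0.4]
grip_width: 0.0556
eef_rot: [-0.103, 1.264, -0.358]
force: [-0.1, -0.2, -0.3]
grip_width: 0.0564
time_s: 27.65
ee_pos: [0.551, 0.1853, 0.2931]
eef_rot: [-0.105, 1.265, -0.359]
force: [-0.1, -0.4, 0.1]
grip_width: 0.0564
time_s: 28.15
ee_pos: [0.5496, 0.1857, 0.2967]
eef_rot: [-0.108, 1.266, -0.363]
force: [0.1, 0.2, -0.5]
grip_width: 0.0563
830 [0.5787 0.1725 0.2195] ((581.2747802734375, 171.41539001464844), (23.510578155517578, 28.19327735900879), 76.13207244873047)
1165 [0.577  0.179  0.1388] ((586.9219970703125, 171.8065948486328), (52.347442626953125, 75.50837707519531), 74.38560485839844)
```

View pics/v10.png

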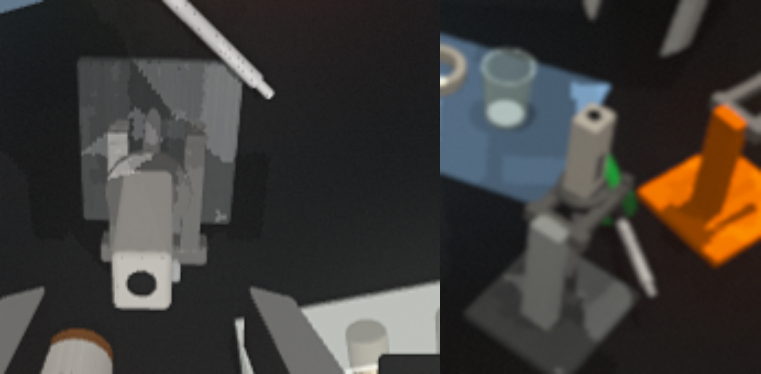

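```bash
python3 -c "
from station import *
print(hand_in())"
```

```text
the job is handed in; nothing more can be done
None
```

I lifted the white wand off the grey stand, traced the gasket seam from the tab end round the corner to the top of the short leg, hung the wand back and handed in. The clock read about 28 s of the 64 s allowed; no verdict is reported.

**Method:** The moves only allow shifts and a turn about the tool's own axis. I tilted the gripper about 18° by pushing past the arm's reach, then turned it 2.27 rad to bring the wand square to the face.

**Trace:** I moved at about 30 mm/s with the tip calculated to be about 3 mm above the seam. The wand was about 3.4° off square. Force readings showed no sign of contact with the cell. Wrist views at the start and end of the seam put the tip on its ends.

**Final state:**
- The wand hangs upright on the fork. The top of its handle was measured within about 2 mm sideways and 1 mm in height of where it began.
- The gripper is open and backed about 115 mm clear, and the force reading is zero within noise.
- I measured no bystanders individually. None looked disturbed in the pictures I viewed.

**Disagreement:** Before the trace, the camera showed the tip about 2–3 mm to the side of where I had calculated it. I corrected for that using the wrist view; the scene view suggested a somewhat larger offset in the same direction.

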